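# Clamp down the spice mill's lid crosswise

### The arm

A 6-joint arm with a two-finger parallel gripper is mounted at the origin on the work surface. World frame = base frame: x ahead of the robot, y to its left, z up, the work surface at z = 0. Lengths are in mm, angles in rad, forces in N, time in s.
With the tool pointing down it reaches from about 275 to 750 mm from the base axis. Payload 10.2 kg.
Tool frame: the origin (TCP) lies midway between the tips of the shut fingers; the grasp point (between the pads) lies 19 mm behind it (ctrl.grasp_offset is the distance from the TCP to the grasp point, in mm); z points along the fingers, y is the line along which they close (so a half turn about z gives the same grasp; the last joint's range is limited). The gripper opens to 85 mm and grips with 20 to 120 N. Pads are 22 mm wide; open, the fingers measure 114 mm over their backs; the gripper's body (76 mm by 85 mm) begins 54 mm behind the grasp point. The pads swing forward as they close: fully open they stand 13 mm farther back than shut.
Start: joints at [0.964, 0.313, 1.498, -0, 1.331, -0.223], TCP at [196.597, 486.807, 231.294] pointing down, gripper open.
Joint ranges: [-2.94, 2.94], [-0.97, 2.17], [0.19, 2.56], [-1.23, 4.37], [0.02, 3.11], [-2.88, 2.88]. Speed limits (rad/s): [2.39, 2.39, 3.01, 3.14, 3.14, 3.14].

### API

Orientations are given as a unit quaternion [w, x, y, z].
In Python, from rig import ctrl, viewer, models gives the robot as it stands. The module is installed in compiled form; this text tells all that it offers.
- The arm moves only by the shell command python3 -m pendant 'ROWS' [OPENING] [FORCE]. ROWS is text: rows parted by semicolons, each of 4 numbers parted by spaces: the shift along the tool's x, y, z in m, then the turn about the tool's z in rad. In form: x y z yaw; .... A call has 1 to 10 rows; each row shifts and turns the commanded pose from where the row before left it, along the tool's axes as they then stand; what a row does not reach is not made up. A row lasts 1/8 s, in which the tool goes at most 62.5 mm and 10.7 degrees, less where a joint would pass 70% of its speed; a pose out of reach is approached as far as the arm can. A call is refused whole if a number of a shift passes 0.0625 or a number of a turn 0.188, either way. A call with a gripper value outside its range is refused whole. OPENING is the opening, from 0 (shut) to 1 (fully open), set as the call begins (- or left out, the last holds). The fingers move at their own pace and stop on an object; FORCE is the grip in N (left out, the last holds). Time passes only in rows, so rows that do not move let the fingers close. It gives the time, the measured TCP pose, the force, the opening and the grip force at its end, in the units of the state.
- ctrl.sense(): the state, without advancing time (a new reading comes with each control period).
- viewer.capture(name): name is "scene" or "top"; returns a dict with "color" (480x640x3 uint8, red, green, blue), "vertical_fov" (degrees; the focal length in pixels is half the picture's height over the tangent of half this angle, whatever the lens; pixels are square), "cx", "cy" (the principal point, pixels), "dist" ([k1, k2, p1, p2, k3] as OpenCV has them; the pictures are not rectified), "pose" (4x4, takes a point from camera to world coordinates). Camera axes: x right, y down, z forward; pixel columns grow to the right and rows downward; lengths in mm; the calibration is good to about 2 mm. A picture is of the moment at which its call begins. There is no depth.
- ctrl.finish_job(): hands the job in; it is judged then, once.
Trained networks look in the newest picture that a camera, given by its name, has taken for a name from the list of things; names that differ only in an ending like _2 or _b are one class to them, and where a whole thing is asked for, a point or a joint stands for the part that bears it (a point fixed in the world has none). Each returns a list of dicts, best first, with "p" (0 to 1); they miss things now and then, are a little off and sometimes report something else, mostly with a low value. They report only what shows in the picture. A call takes as long as a camera call.
- models.boxes_of(camera, query): "at" ([x, y, z] in mm, in world coordinates, good to about 4 mm: the middle of the surface that is visible of it).
The state is a dict: "time_s": time; "joints": joint angles; "dq": joint speeds; "tau": joint torques, N m; "eef_pos": TCP position; "ee_rot": TCP orientation; "force": force on the tool from outside, world axes, zero at the start; "wrist_torque": the same for the moment, N m; "grip_width": opening from 0.0 (shut) to 1.0 (fully open); "grip_force": force on a finger pad.
Only numpy, scipy, OpenCV 4.12 (cv2) and the standard library are available. Lean on these libraries where they do the work, as an engineer would, in place of code of your own. Each camera call takes 0.05 s, during which the arm holds its last target. There are 200 camera calls.

### The job

Tighten the four red-pinned clamp handles on the spice mill's lid, clockwise, in crisscross order (each pair of opposite handles one after the other) and in two rounds: in the first turn every handle just until it bites, in the second turn every one on until it is fully tight. Feel for the resistance at the handle, and do not over-tighten by forcing a handle on once it is tight; do not lean on the lid, and leave the other things on the counter where they are.

Things in the scene. Friction and masses are not known exactly. Their poses are not given: they have to be found in the camera images.
- lid_centre (a point): Centre of the top face of the mill's round aluminium lid (188 mm across, its top face 132 mm above the counter). The mill is a steel drum on a green foot, fixed. A black-topped filler cap, 48 mm across and 16 mm high, sits on the lid's centre. Of each clamp's joints, handle1-4 is its free run, ending at 0.9 rad, nut1-4 its squeeze, 0 to 0.5 rad; neither is measured.
- pivot1 (a point): Fixed axis of clamp handle 1 at the lid's top face, 66 mm from the lid's centre; pivots 1, 2, 3, 4 lie 90 degrees apart, clockwise from above (1 faces 3, 2 faces 4). Pushed squarely at the pin, a handle runs loose at 1.4 N for 0.3 to 0.9 rad (cannot be seen, differs each time), bites and goes on at 8 N for 0.5 rad (22 mm), is then fully tight, and is over-tightened if forced on at 21 N.
- pin1 (a point): Middle of the red upright grip pin of clamp handle 1: 14 mm across, 45 mm from its pivot on a black crank arm 12 mm wide. The pin's top is 15 mm above this point, the arm's top 15 mm below. x points outward along the arm, z up. Turns clockwise (from above) to tighten and stays where left. It starts 0 to 1.0 rad anticlockwise of radially outward from the lid.
- pivot2 (a point): Fixed axis of clamp handle 2 at the lid's top face, 66 mm from the lid's centre; pivots 1, 2, 3, 4 lie 90 degrees apart, clockwise from above (1 faces 3, 2 faces 4). Pushed squarely at the pin, a handle runs loose at 1.4 N for 0.3 to 0.9 rad (cannot be seen, differs each time), bites and goes on at 8 N for 0.5 rad (22 mm), is then fully tight, and is over-tightened if forced on at 21 N.
- pin2 (a point): Middle of the red upright grip pin of clamp handle 2: 14 mm across, 45 mm from its pivot on a black crank arm 12 mm wide. The pin's top is 15 mm above this point, the arm's top 15 mm below. x points outward along the arm, z up. Turns clockwise (from above) to tighten and stays where left. It starts 0 to 1.0 rad anticlockwise of radially outward from the lid.
- pivot3 (a point): Fixed axis of clamp handle 3 at the lid's top face, 66 mm from the lid's centre; pivots 1, 2, 3, 4 lie 90 degrees apart, clockwise from above (1 faces 3, 2 faces 4). Pushed squarely at the pin, a handle runs loose at 1.4 N for 0.3 to 0.9 rad (cannot be seen, differs each time), bites and goes on at 8 N for 0.5 rad (22 mm), is then fully tight, and is over-tightened if forced on at 21 N.
- pin3 (a point): Middle of the red upright grip pin of clamp handle 3: 14 mm across, 45 mm from its pivot on a black crank arm 12 mm wide. The pin's top is 15 mm above this point, the arm's top 15 mm below. x points outward along the arm, z up. Turns clockwise (from above) to tighten and stays where left. It starts 0 to 1.0 rad anticlockwise of radially outward from the lid.
- pivot4 (a point): Fixed axis of clamp handle 4 at the lid's top face, 66 mm from the lid's centre; pivots 1, 2, 3, 4 lie 90 degrees apart, clockwise from above (1 faces 3, 2 faces 4). Pushed squarely at the pin, a handle runs loose at 1.4 N for 0.3 to 0.9 rad (cannot be seen, differs each time), bites and goes on at 8 N for 0.5 rad (22 mm), is then fully tight, and is over-tightened if forced on at 21 N.
- pin4 (a point): Middle of the red upright grip pin of clamp handle 4: 14 mm across, 45 mm from its pivot on a black crank arm 12 mm wide. The pin's top is 15 mm above this point, the arm's top 15 mm below. x points outward along the arm, z up. Turns clockwise (from above) to tighten and stays where left. It starts 0 to 1.0 rad anticlockwise of radially outward from the lid.
- jar: Bystander: amber jar, 60 mm across, 100 mm tall, standing on the counter beside the mill; origin at the centre of its underside.
- tin: Bystander: blue-banded tin, 64 mm across, 90 mm tall, standing on the counter beside the mill; origin at the centre of its underside.
- bowl: Bystander: small blue bowl, 100 mm across, 40 mm tall, standing on the counter beside the mill; origin at the centre of its underside.

How it is judged (in metres and radians):
On the way:
1. first round: all four handles have bitten, and none is fully tight yet (value of joint each of handle1, handle2, handle3, handle4 above 0.82 rad and not (value of joint handle1 above 0.82 rad and value of joint nut1 above 0.44 rad) and not (value of joint handle2 above 0.82 rad and value of joint nut2 above 0.44 rad) and not (value of joint handle3 above 0.82 rad and value of joint nut3 above 0.44 rad) and not (value of joint handle4 above 0.82 rad and value of joint nut4 above 0.44 rad)), for 0.1 s.
At the end, for the whole second after the job is handed in: All four handles are fully tight and at rest: each stands within 0.08 rad of the end of its free run and within 0.06 rad of the end of its 0.5 rad gasket squeeze (value of joint each of handle1, handle2, handle3, handle4 above 0.82 rad and value of joint each of nut1, nut2, nut3, nut4 above 0.44 rad and velocity of joint each of handle1, handle2, handle3, handle4 below 0.05 rad/s); the robot touches nothing.
It fails at once if a handle is turned more than 0.28 rad (12.5 mm at the pin) past its bite while another has not bitten yet (value of joint any of nut1, nut2, nut3, nut4 above 0.28 rad and (not (value of joint handle1 above 0.82 rad) or not (value of joint handle2 above 0.82 rad) or not (value of joint handle3 above 0.82 rad) or not (value of joint handle4 above 0.82 rad))).
It fails at once if not crisscross: in the first round two neighbouring handles have bitten while the two others have not, or in the second two neighbouring handles are fully tight while the two others are not (((value of joint each of handle1, handle2 above 0.82 rad and not (value of joint handle3 above 0.82 rad) and not (value of joint handle4 above 0.82 rad)) or (value of joint each of handle2, handle3 above 0.82 rad and not (value of joint handle1 above 0.82 rad) and not (value of joint handle4 above 0.82 rad)) or (value of joint each of handle3, handle4 above 0.82 rad and not (value of joint handle1 above 0.82 rad) and not (value of joint handle2 above 0.82 rad)) or (value of joint each of handle4, handle1 above 0.82 rad and not (value of joint handle2 above 0.82 rad) and not (value of joint handle3 above 0.82 rad))) or (((value of joint handle1 above 0.82 rad and value of joint nut1 above 0.44 rad) and (value of joint handle2 above 0.82 rad and value of joint nut2 above 0.44 rad) and not (value of joint handle3 above 0.82 rad and value of joint nut3 above 0.44 rad) and not (value of joint handle4 above 0.82 rad and value of joint nut4 above 0.44 rad)) or ((value of joint handle2 above 0.82 rad and value of joint nut2 above 0.44 rad) and (value of joint handle3 above 0.82 rad and value of joint nut3 above 0.44 rad) and not (value of joint handle1 above 0.82 rad and value of joint nut1 above 0.44 rad) and not (value of joint handle4 above 0.82 rad and value of joint nut4 above 0.44 rad)) or ((value of joint handle3 above 0.82 rad and value of joint nut3 above 0.44 rad) and (value of joint handle4 above 0.82 rad and value of joint nut4 above 0.44 rad) and not (value of joint handle1 above 0.82 rad and value of joint nut1 above 0.44 rad) and not (value of joint handle2 above 0.82 rad and value of joint nut2 above 0.44 rad)) or ((value of joint handle4 above 0.82 rad and value of joint nut4 above 0.44 rad) and (value of joint handle1 above 0.82 rad and value of joint nut1 above 0.44 rad) and not (value of joint handle2 above 0.82 rad and value of joint nut2 above 0.44 rad) and not (value of joint handle3 above 0.82 rad and value of joint nut3 above 0.44 rad)))).
It fails at once if a handle is over-tightened: forced on by more than 0.15 rad (7 mm at the pin) beyond fully tight (distance of any of seat1_c1, seat2_c1, seat3_c1, seat4_c1 from where it was at the start of the episode above 0.0018 m).
It fails at once if the robot presses on the mill's body or lid with more than 25 N (contact force between any of the arm, the fingers and mill_c0 above 25 N or contact force between any of the arm, the fingers and mill_c1 above 25 N or contact force between any of the arm, the fingers and mill_c2 above 25 N or contact force between any of the arm, the fingers and mill_c3 above 25 N or contact force between any of the arm, the fingers and mill_c4 above 25 N or contact force between any of the arm, the fingers and mill_c5 above 25 N).
It fails at once if the jar, tin or bowl is moved by more than 20 mm (distance of any of jar, tin, bowl from where it was at the start of the episode above 0.02 m).
It also fails if it takes over 69 s, if anything falls off the work surface, if the arm or the gripper's body presses on something with over 40 N, if the wrist force passes 120 N, or if a joint passes its speed limit or range.

## Working session

There is one attempt and no reset: what is moved stays moved. The work goes in short steps, Python scripts to look and compute and a shell command to move; the robot and the scene stay as the last step left them, time stands still between calls to the robot, and variables do not carry over. Pictures are saved under pics/ and viewed, at most 10 in all, crops included, and the job is handed in when it is done.

```bash
mkdir -p pics
python3 - <<'E'
from rig import ctrl, viewer, models
import cv2, numpy as np
for c in ("scene","top"):
    r=viewer.capture(c); cv2.imwrite(f"pics/{c}0.png",r["color"][:,:,::-1])
    print(c,r["vertical_fov"],r["cx"],r["cy"],r["dist"],np.round(r["pose"],3).tolist())
    for q in ("lid_centre","pin1","pivot1","jar","tin","bowl"):
        print(q,[(np.round(d["at"]).tolist(),round(d["p"],2)) for d in models.boxes_of(c,q)][:6])
s=ctrl.sense(); print(s)
E
```

```text
scene 49.556793466045335 319.21822331156557 242.3064759312635 [-0.06065102  0.          0.          0.          0.        ] [[0.658, 0.542, -0.523, 1206.462], [0.753, -0.488, 0.443, -488.831], [-0.015, -0.685, -0.729, 959.964], [0.0, 0.0, 0.0, 1.0]]
lid_centre []
pin1 [([509.0, 6.0, 153.0], 0.6), ([511.0, -123.0, 154.0], 0.58), ([634.0, 10.0, 151.0], 0.54), ([648.0, -124.0, 153.0], 0.46)]
pivot1 [([605.0, -81.0, 129.0], 0.96)]
jar [([632.0, 136.0, 73.0], 0.83), ([631.0, 9.0, 154.0], 0.5)]
tin [([579.0, -296.0, 78.0], 0.72)]
bowl [([751.0, -81.0, 19.0], 0.73)]
top 49.215896435706966 323.9527100002326 239.20885373205994 [-0.1496629  0.         0.         0.         0.       ] [[0.006, -0.997, 0.074, 527.409], [-1.0, -0.006, 0.0, 27.492], [0.0, -0.074, -0.997, 1009.773], [0.0, 0.0, 0.0, 1.0]]
lid_centre [([562.0, -53.0, 132.0], 0.88)]
pin1 [([513.0, -111.0, 153.0], 0.85), ([513.0, 5.0, 153.0], 0.84), ([626.0, 2.0, 156.0], 0.75), ([565.0, -56.0, 125.0], 0.57)]
pivot1 [([565.0, -50.0, 134.0], 0.97)]
jar [([623.0, 141.0, 100.0], 0.88)]
tin [([566.0, -278.0, 83.0], 0.75)]
bowl [([768.0, -93.0, 16.0], 0.62)]
{'time_s': 0.7, 'joints': array([ 9.63619300e-01,  3.12878795e-01,  1.49771794e+00,  4.93620900e-06,
        1.33096985e+00, -2.23371908e-01]), 'dq': array([ 9.89253991e-04,  1.61578382e-04,  5.45375813e-04, -4.38480073e-04,
       -5.01753345e-05,  8.51889308e-04]), 'tau': array([ 1.54759662e-03, -4.12098742e+01, -2.59868556e+01, -4.61464288e-05,
        4.66810288e-04,  2.43318982e-05]), 'eef_pos': array([196.58709912, 486.81110521, 231.29826957]), 'ee_rot': array([3.06431137e-06, 1.90727449e-01, 9.81643031e-01, 1.28924281e-05]), 'force': array([-0.5751622 , -0.08120922,  0.34303663]), 'wrist_torque': array([-0.02404082,  0.04791344,  0.00720548]), 'grip_force': 0.0, 'grip_width': 1.00039130714152}
```

View pics/top0.png

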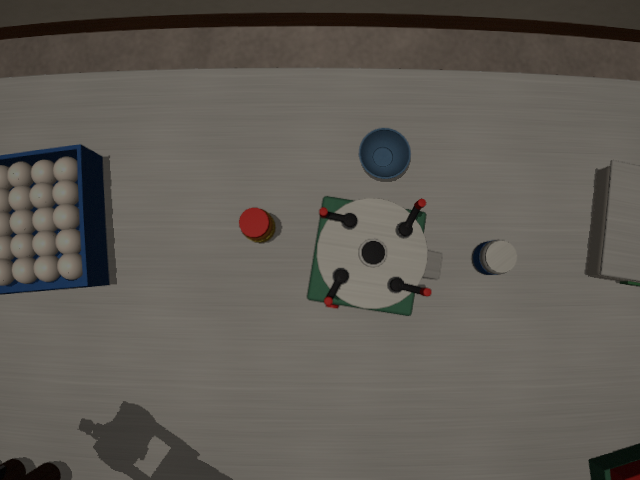

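View pics/scene0.png

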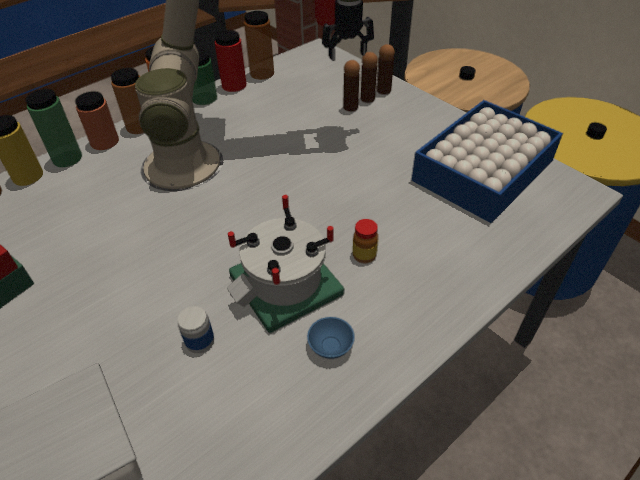

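The top view shows the mill at about (374,252), with pins at (421,203), (427,292), (330,302) and (323,212). Hubs are at (405,229), (397,285), (341,275) and (349,221). The networks' positions agree with this. I'll refine by fitting the colour blobs.

```bash
cat > h.py <<'E'
import numpy as np, cv2
from rig import ctrl, viewer
def ray(r,uv,z):
    f=240/np.tan(np.radians(r["vertical_fov"]/2)); K=np.array([[f,0,r["cx"]],[0,f,r["cy"]],[0,0,1]])
    n=cv2.undistortPoints(np.array(uv,float).reshape(-1,1,2),K,np.array(r["dist"],float))[:,0]
    P=np.array(r["pose"]); d=np.c_[n,np.ones(len(n))]@P[:3,:3].T; o=P[:3,3]
    return o+d*((z-o[2])/d[:,2])[:,None]
def blobs(m,lo,hi):
    n,l,s,c=cv2.connectedComponentsWithStats(m.astype(np.uint8))
    return [(c[i],s[i,4]) for i in range(1,n) if lo<=s[i,4]<=hi]
def look(cam):
    r=viewer.capture(cam); im=r["color"].astype(int); R,G,B=im[...,0],im[...,1],im[...,2]
    win=np.zeros(R.shape,bool)
    if cam=="top": win[170:330,290:450]=1
    else: win[180:320,215:345]=1
    red=blobs((R>90)&(G<R*.5)&(B<R*.5)&win,8,400)
    blk=blobs((im.max(2)<60)&win,20,800)
    return r,red,blk
C=np.array([0,0.])
def az():
    w,x,y,z=ctrl.sense()["ee_rot"]; return np.arctan2(2*(x*y+w*z),1-2*(y*y+z*z))
def go(x,y,z,a):
    """tool-frame shift (mm) to world target with tool-x azimuth a, and turn"""
    s=ctrl.sense(); p=s["eef_pos"]; a0=az(); d=np.array([x,y])-p[:2]
    q6=s["joints"][5]; turn=-((a-a0+np.pi)%(2*np.pi)-np.pi)
    ex=np.array([np.cos(a0),np.sin(a0)]); ey=np.array([ex[1],-ex[0]])
    print("shift x %.1f y %.1f z %.1f turn %.3f"%(d@ex,d@ey,p[2]-z,turn),"q6 now %.2f t %.2f"%(q6,s["time_s"]))
E
python3 - <<'E'
from h import *
for c,zp in (("top",160),("scene",155)):
    r,red,blk=look(c)
    for n,b,z in (("red",red,zp),("blk",blk,140)):
        for (uv,a) in b: print(c,n,np.round(uv,1),a,np.round(ray(r,[uv],z)[0],1))
E
```

```text
top red [421.6 202.4] 50 [ 652.  -132.5  160. ]
top red [323.  211.1] 46 [636.4  29.5 160. ]
top red [427.  291.8] 47 [ 505.6 -140.4  160. ]
top red [328.9 302.3] 75 [488.2  19.  160. ]
top blk [384.7 173.1] 109 [704.3 -74.2 140. ]
top blk [338.5 198.4] 31 [660.6   3.8 140. ]
top blk [410.1 221.5] 430 [ 622.5 -116.5  140. ]
top blk [341.8 218.7] 335 [626.3  -1.8 140. ]
top blk [315.6 245.8] 26 [580.7  41.5 140. ]
top blk [372.9 252.1] 422 [570.9 -53.9 140. ]
top blk [337.5 281.9] 337 [521.    4.8 140. ]
top blk [309.2 284. ] 25 [517.3  51.6 140. ]
top blk [402.6 290.3] 420 [ 507.6 -103.4  140. ]
top blk [341.4 304.2] 32 [484.3  -1.9 140. ]
scene red [284.5 196.5] 20 [465.5  36.1 155. ]
scene red [329.7 228. ] 24 [612.2  45.1 155. ]
scene red [230.4 233.6] 21 [ 480.7 -126.3  155. ]
scene red [275.  270.1] 29 [ 627.6 -117.7  155. ]
scene blk [288.6 220. ] 158 [520.2   3.3 140. ]
scene blk [248.4 240.2] 188 [ 510.4 -101.6  140. ]
scene blk [281.4 243.1] 188 [565.4 -53.3 140. ]
scene blk [314.9 246.5] 193 [621.6  -6.  140. ]
scene blk [272.1 265.7] 97 [ 603.1 -107.7  140. ]
scene blk [248.4 277.3] 44 [ 595.5 -163.1  140. ]
scene blk [231.8 276.2] 20 [ 570.3 -186.8  140. ]
```

```bash
cat >> h.py <<'E'
def tri(ra,ua,rb,ub):
    A=[ray(ra,[ua],z)[0] for z in (100,200)]; B=[ray(rb,[ub],z)[0] for z in (100,200)]
    da,db=A[1]-A[0],B[1]-B[0]; st=np.linalg.lstsq(np.c_[da,-db],B[0]-A[0],rcond=None)[0]
    p,q=A[0]+st[0]*da,B[0]+st[1]*db; return (p+q)/2,np.linalg.norm(p-q)
E
python3 - <<'E'
from h import *
rt,redt,_=look("top"); rs,reds,_=look("scene")
L=[]
for u,_ in redt:
    t=min((tri(rt,u,rs,v) for v,_ in reds),key=lambda t:t[1]+.3*abs(t[0][2]-170)); L.append(t[0]); print(np.round(t[0],1),round(t[1],1))
c=tri(rt,[374,252],rs,[281.4,243.1]); print("cap",c)
big=lambda r:[min(2 and 99,1) for _ in r]
for n,r in (("top",rt),("scene",rs)):
    im=r["color"]; 
    sub=im[185:325,300:450] if n=="top" else im[180:310,215:345]
    cv2.imwrite(f"pics/{n}_z.png",cv2.resize(sub,None,fx=4,fy=4,interpolation=cv2.INTER_CUBIC)[:,:,::-1])
E
```

```text
[ 648.  -129.3  182.6] 2.7
[632.8  28.4 181.9] 2.6
[ 505.4 -137.2  181.3] 2.5
[489.2  19.2 180.8] 0.1
cap (array([570.29225489, -55.76925394, 145.54080512]), np.float64(1.427480708419186))
```

View pics/top_z.png

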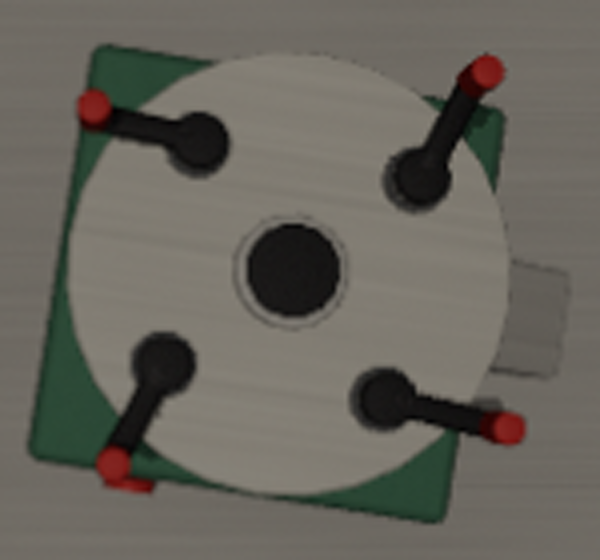

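View pics/scene_z.png

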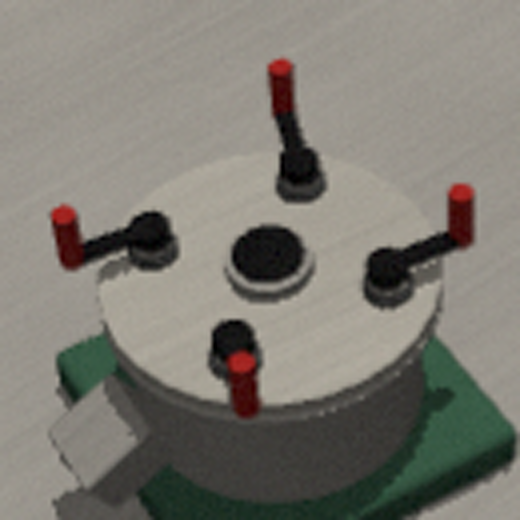

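The zoomed views show the hubs raised above the lid and the pins standing at about z 165–195. In the top crop the pin tops are at (487,71), (95,107), (508,429) and (114,464), and the hubs at (419,178), (198,145), (384,400) and (164,364). Next I'll check the 66 and 45 mm radii.

Run:
```python
from h import *
r=viewer.capture("top")
f=lambda L,z: ray(r,np.array(L)/4+[300-.4,185-.4],z)[:,:2]
pin=[(487,71),(95,107),(508,429),(114,464)]; hub=[(419,178),(198,145),(384,400),(164,364)]
names="ABCD"
for hz,pz in ((132,180),(160,195),(165,192),(170,195)):
    H=f(hub,hz);P=f(pin,pz);c=H.mean(0)
    print(hz,pz,"c",c.round(1),"R",np.linalg.norm(H-c,axis=1).round(1),"l",np.linalg.norm(P-H,axis=1).round(1))
H=f(hub,160);P=f(pin,193);c=H.mean(0)
print("cap",f([(294,270)],148))
for i in range(4):
    a=np.arctan2(*(H[i]-c)[::-1]); b=np.arctan2(*(P[i]-H[i])[::-1]); print(names[i],"piv",H[i].round(1),"rad az",a.round(2),"pin",P[i].round(1),"arm az",b.round(2), "acw", ((b-a+3.14)%6.283-3.14).round(2))
```

```text
132 180 c [570.6 -54. ] R [67.  66.1 66.3 66.2] l [43.9 44.5 44.3 45. ]
160 195 c [569.2 -51.4] R [64.9 64.  64.2 64.1] l [45.  43.4 45.2 44. ]
165 192 c [569.  -50.9] R [64.5 63.6 63.8 63.7] l [46.4 43.4 46.4 44. ]
170 195 c [568.8 -50.4] R [64.1 63.3 63.5 63.3] l [46.6 43.2 46.5 43.8]
cap [[570.42310782 -53.47372101]]
A piv [ 607.7 -103.6] rad az -0.94 pin [ 647.3 -125.9] arm az -0.51 acw 0.42
B piv [620.6 -13.2] rad az 0.64 pin [631.7  28.9] arm az 1.31 acw 0.67
C piv [517.2 -89. ] rad az -2.52 pin [ 506.4 -133.3] arm az -1.81 acw 0.7
D piv [5.314e+02 3.000e-01] rad az 2.2 pin [492.4  20.6] arm az 2.66 acw 0.46
```

Run:
```python
from h import *
rt=viewer.capture("top"); rs=viewer.capture("scene")
pin=dict(A=(487,71),B=(95,107),C=(508,429),D=(114,464)); ps=dict(A=(241,359),B=(461,190),C=(64,212),D=(281,66)); pb=dict(A=(247,410),B=(461,240),C=(72,263),D=(284,110))
hub=dict(A=(419,178),B=(198,145),C=(384,400),D=(164,364)); hs=dict(A=(233,336),B=(389,265),C=(151,228),D=(298,162))
T=lambda p:np.array(p)/4+[299.6,184.6]; S=lambda p:np.array(p)/4+[214.6,179.6]
for k in "ABCD":
    a=tri(rt,T(pin[k]),rs,S(ps[k])); b=tri(rt,T(hub[k]),rs,S(hs[k])); l=ray(rs,[S(pb[k])],165)[0]
    print(k,"pintop",a[0].round(1),round(a[1],1),"hub",b[0].round(1),round(b[1],1),"l",np.linalg.norm((a[0]-b[0])[:2]).round(1),"bottom@165",l.round())
```

```text
A pintop [ 647.7 -128.9  184.1] 3.1 hub [ 607.8 -106.5  149.6] 3.1 l 45.7 bottom@165 [ 661. -139.  165.]
B pintop [632.5  28.4 184.1] 1.4 hub [621.7 -14.  148. ] 0.7 l 43.7 bottom@165 [646.  16. 165.]
C pintop [ 505.4 -136.2  183.6] 2.7 hub [516.1 -91.9 148.9] 3.3 l 45.6 bottom@165 [ 521. -147.  165.]
D pintop [491.4  19.9 183.1] 1.7 hub [530.6  -1.1 150.1] 2.9 l 44.5 bottom@165 [504.   9. 165.]
```

```bash
cat >> h.py <<'E'
PIV=dict(A=(608,-105.5),B=(621,-14.5),C=(516.5,-91),D=(531,-.8)); OUT=dict(A=-1,B=1,C=-1,D=1)
def app(k,arm,lead=3,z=205):
    "tool target for handle k with its arm at azimuth arm"
    e=np.array([np.cos(arm),np.sin(arm)]); t=np.array([e[1],-e[0]])
    p=np.array(PIV[k])+45*e+lead*t; go(p[0],p[1],z,arm+(0 if OUT[k]>0 else np.pi))
def st(k):
    "where the tool stands about handle k's pivot: arm azimuth if pin touches the trailing pad, force tangential/radial"
    s=ctrl.sense(); v=s["eef_pos"][:2]-PIV[k]; a=az()+(0 if OUT[k]>0 else np.pi)
    e=np.array([np.cos(a),np.sin(a)]); t=np.array([e[1],-e[0]]); F=s["force"]
    print(k,"arm az(tool) %.3f  rel x %.1f y %.1f z %.1f  pin az %.3f | F tan %.2f rad %.2f z %.2f t %.2f w %.2f"%((a+3.14159)%6.28319-3.14159,v@e,v@t,s["eef_pos"][2],(a-(v@t-8)/45+3.14159)%6.28319-3.14159,F[:2]@t,F[:2]@e,F[2],s["time_s"],s["grip_width"]))
E
python3 -c "
from h import *
app('D',2.66)"
```

```text
shift x -448.2 y -319.5 z 26.3 turn 0.098 q6 now -0.22 t 1.05
```

```bash
python3 -m pendant '-0.0448 -0.032 0 0;-0.0448 -0.032 0 0;-0.0448 -0.032 0 0;-0.0448 -0.032 0 0;-0.0448 -0.032 0 0;-0.0448 -0.032 0 0;-0.0448 -0.032 0 0;-0.0448 -0.032 0.009 0;-0.0448 -0.032 0.009 0;-0.045 -0.0315 0.008 0.098' 0.35 20; python3 -m pendant '0 0 0 0;0 0 0 0'; python3 -c "
from h import *
app('D',2.66,z=160);st('D')"
```

```text
time_s: 2.3
eef_pos: [493.3, 21.0, 205.1]
ee_rot: [0.0, 0.24, 0.971, 0.0]
force: [0.1, 0.5, 0.8]
grip_width: 0.346
grip_force: 0.0
time_s: 2.55
eef_pos: [492.3, 23.0, 205.3]
ee_rot: [-0.0, 0.238, 0.971, 0.0]
force: [0.1, 0.7, -0.3]
grip_width: 0.354
grip_force: 0.0
shift x -0.3 y -0.2 z 45.3 turn 0.000 q6 now -1.28 t 2.55
D arm az(tool) 2.660  rel x 45.3 y 3.2 z 205.3  pin az 2.767 | F tan 0.68 rad 0.26 z -0.33 t 2.55 w 0.35
```

```bash
python3 -m pendant '0 0 0.0225 0;0 0 0.0225 0;0 0 0 0'
python3 - <<'E'
from h import *
st('D')
r=viewer.capture("scene"); cv2.imwrite("pics/d1.png",cv2.resize(r["color"][120:320,190:370],None,fx=3,fy=3)[:,:,::-1])
E
```

```text
time_s: 2.92
eef_pos: [491.6, 23.9, 159.7]
ee_rot: [-0.001, 0.238, 0.971, -0.0]
force: [0.5, -0.2, 1.2]
grip_width: 0.347
grip_force: 0.0
D arm az(tool) 2.662  rel x 46.4 y 3.7 z 159.7  pin az 2.757 | F tan 0.10 rad -0.57 z 1.22 t 2.92 w 0.35
```

View pics/d1.png

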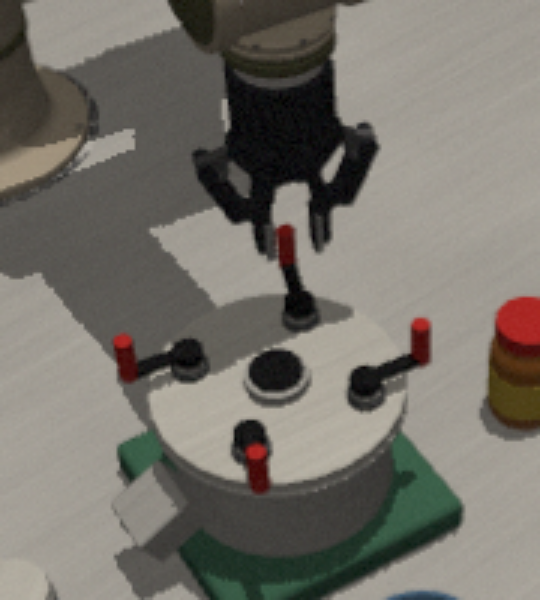

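The picture shows pin D at (286,245) between the fingers at (268,235) and (320,230), with the left finger trailing. I'll push clockwise.

```bash
python3 -m pendant '0 0.005 0 0;-0.001 0.0045 0 0.1;-0.001 0.0045 0 0.1;0 0 0 0'; python3 -c "
from h import *
st('D')"; python3 -m pendant '-0.001 0.0045 0 0.1;0 0 0 0'; python3 -c "
from h import *
st('D')"
```

```text
time_s: 3.48
eef_pos: [501.6, 34.3, 161.1]
ee_rot: [0.001, 0.334, 0.943, 0.0]
force: [0.0, 0.5, -0.0]
grip_width: 0.348
grip_force: 0.0
D arm az(tool) 2.461  rel x 44.9 y 8.8 z 161.1  pin az 2.444 | F tan 0.37 rad 0.28 z -0.02 t 3.48 w 0.35
time_s: 3.72
eef_pos: [504.9, 36.9, 160.7]
ee_rot: [0.0, 0.38, 0.925, 0.0]
force: [-0.6, 0.6, -0.4]
grip_width: 0.347
grip_force: 0.0
D arm az(tool) 2.363  rel x 45.1 y 8.5 z 160.7  pin az 2.351 | F tan 0.02 rad 0.81 z -0.36 t 3.73 w 0.35
```

```bash
python3 -m pendant '-0.0005 0.00225 0 0.05;-0.0005 0.00225 0 0.05' | grep force:; python3 -c "
from h import *
st('D')"; python3 -m pendant '-0.0005 0.00225 0 0.05;-0.0005 0.00225 0 0.05' | grep force:; python3 -c "
from h import *
st('D')"
```

```text
force: [0.5, -1.4, 0.4]
grip_force: 0.7
D arm az(tool) 2.262  rel x 45.0 y 8.2 z 160.6  pin az 2.258 | F tan -0.50 rad -1.41 z 0.35 t 3.98 w 0.35
force: [-0.4, -2.0, 0.5]
grip_force: 0.7
D arm az(tool) 2.162  rel x 44.9 y 8.2 z 160.5  pin az 2.158 | F tan -1.49 rad -1.45 z 0.51 t 4.22 w 0.35
```

```bash
python3 -m pendant '-0.0005 0.00225 0 0.05;-0.0005 0.00225 0 0.05' | grep force:; python3 -c "
from h import *
st('D')"; python3 -m pendant '-0.0005 0.00225 0 0.05;-0.0005 0.00225 0 0.05' | grep force:; python3 -c "
from h import *
st('D')"
```

```text
force: [-1.0, -1.8, -1.0]
grip_force: 0.7
D arm az(tool) 2.062  rel x 44.8 y 8.2 z 160.5  pin az 2.058 | F tan -1.70 rad -1.11 z -1.01 t 4.47 w 0.35
force: [-5.7, -5.2, 1.5]
grip_force: 3.9
D arm az(tool) 1.962  rel x 44.8 y 7.4 z 160.3  pin az 1.975 | F tan -7.26 rad -2.68 z 1.47 t 4.72 w 0.35
```

```bash
python3 -m pendant '-0.0005 0.00225 0 0.05;-0.0005 0.00225 0 0.05' | grep force:; python3 -c "
from h import *
st('D')"; python3 -m pendant '0 -0.007 0 0;0 0 0.0 0;0 0 -0.025 0;0 0 -0.025 0'|grep force:;  python3 -c "
from h import *
st('D');app('A',-.52)"
```

```text
force: [-6.3, -3.9, 2.5]
grip_force: 3.9
D arm az(tool) 1.862  rel x 44.6 y 7.1 z 160.2  pin az 1.882 | F tan -7.15 rad -1.93 z 2.46 t 4.97 w 0.35
force: [0.4, 0.7, 0.1]
grip_force: 0.0
D arm az(tool) 1.862  rel x 44.9 y 1.4 z 211.1  pin az 2.008 | F tan 0.62 rad 0.60 z 0.11 t 5.47 w 0.35
shift x -201.9 y 71.2 z 6.1 turn -0.760 q6 now -0.43 t 5.47
```

```bash
python3 -m pendant '-0.0505 0.0178 0 0;-0.0505 0.0178 0 0;-0.0505 0.0178 0 0;-0.0504 0.0178 0.006 0;0 0 0 -0.152;0 0 0 -0.152;0 0 0 -0.152;0 0 0 -0.152;0 0 0 -0.152;0 0 0 0'|grep pos; python3 -c "
from h import *
app('A',-.52,z=160);st('A')"
```

```text
eef_pos: [645.4, -130.7, 204.4]
shift x -0.0 y 0.3 z 44.4 turn -0.002 q6 now -1.43 t 6.72
A arm az(tool) -0.522  rel x 45.0 y 3.2 z 204.4  pin az -0.414 | F tan -0.40 rad -0.05 z -0.99 t 6.72 w 0.35
```

```bash
python3 -m pendant '0 0 0.0225 0;0 0 0.0225 0;0 0 0 0'|grep force:; python3 -c "
from h import *
st('A')"; python3 -m pendant '0 -0.005 0 0;0.001 -0.0045 0 0.1;0.001 -0.0045 0 0.1;0.0005 -0.00225 0 0.05'|grep force:; python3 -c "
from h import *
st('A')"; python3 -m pendant '0.0005 -0.00225 0 0.05;0.0005 -0.00225 0 0.05' | grep force:; python3 -c "
from h import *
st('A')"
```

```text
force: [-0.7, 0.2, 0.4]
grip_force: 0.0
A arm az(tool) -0.524  rel x 44.2 y 3.3 z 157.8  pin az -0.419 | F tan 0.18 rad -0.72 z 0.44 t 7.10 w 0.34
force: [2.7, 0.2, -0.5]
grip_force: 0.9
A arm az(tool) -0.775  rel x 45.8 y 8.3 z 160.9  pin az -0.781 | F tan -2.02 rad 1.84 z -0.53 t 7.60 w 0.35
force: [3.1, -0.4, 0.1]
grip_force: 0.9
A arm az(tool) -0.874  rel x 45.8 y 8.1 z 160.9  pin az -0.877 | F tan -2.12 rad 2.26 z 0.09 t 7.85 w 0.35
```

```bash
python3 -m pendant '0.0005 -0.00225 0 0.05;0.0005 -0.00225 0 0.05' | grep force:; python3 -c "
from h import *
st('A')"; python3 -m pendant '0.0005 -0.00225 0 0.05;0.0005 -0.00225 0 0.05' | grep force:; python3 -c "
from h import *
st('A')"
```

```text
force: [1.8, -0.2, 0.0]
grip_force: 0.9
A arm az(tool) -0.974  rel x 45.7 y 8.1 z 160.9  pin az -0.976 | F tan -1.39 rad 1.18 z 0.02 t 8.10 w 0.35
force: [1.6, -0.6, -0.8]
grip_force: 0.9
A arm az(tool) -1.074  rel x 45.7 y 8.0 z 160.9  pin az -1.076 | F tan -1.08 rad 1.27 z -0.80 t 8.35 w 0.35
```

```bash
python3 -m pendant '0.0005 -0.00225 0 0.05;0.0005 -0.00225 0 0.05' | grep force:; python3 -c "
from h import *
st('A')"; python3 -m pendant '0.0005 -0.00225 0 0.05;0.0005 -0.00225 0 0.05' | grep force:; python3 -c "
from h import *
st('A')"
```

```text
force: [2.4, -0.9, -0.7]
grip_force: 0.9
A arm az(tool) -1.174  rel x 45.7 y 8.0 z 160.9  pin az -1.175 | F tan -1.85 rad 1.71 z -0.75 t 8.60 w 0.35
force: [8.1, 2.5, -0.6]
grip_force: 4.0
A arm az(tool) -1.274  rel x 45.6 y 7.5 z 161.0  pin az -1.264 | F tan -8.49 rad -0.01 z -0.59 t 8.85 w 0.35
```

```bash
python3 -m pendant '0.0005 -0.00225 0 0.05' | grep force:; python3 -c "
from h import *
st('A')"; python3 -m pendant '0 0.007 0 0;0 0 0.0 0;0 0 -0.025 0;0 0 -0.025 0'|grep force:;  python3 -c "
from h import *
st('A');app('B',1.32)"
```

```text
force: [8.7, 2.3, -0.9]
grip_force: 4.1
A arm az(tool) -1.324  rel x 45.5 y 6.9 z 161.2  pin az -1.301 | F tan -8.99 rad -0.11 z -0.93 t 8.97 w 0.35
force: [-0.2, 0.9, -0.7]
grip_force: 0.0
A arm az(tool) -1.322  rel x 44.9 y 1.8 z 210.1  pin az -1.184 | F tan -0.02 rad -0.88 z -0.66 t 9.47 w 0.35
shift x 167.9 y 61.0 z 5.1 turn 0.500 q6 now -0.67 t 9.47
```

```bash
python3 -m pendant '0.056 0.0203 0 0;0.056 0.0203 0 0;0.056 0.0204 0.005 0;0 0 0 0.167;0 0 0 0.167;0 0 0 0.166;0 0 0 0'|grep pos; python3 -c "
from h import *
app('B',1.32,z=160);st('B')"
```

```text
eef_pos: [635.2, 28.4, 204.5]
shift x -0.1 y -0.1 z 44.5 turn 0.001 q6 now 0.11 t 10.35
B arm az(tool) 1.321  rel x 45.1 y 3.2 z 204.5  pin az 1.429 | F tan 0.91 rad -0.25 z -0.56 t 10.35 w 0.35
```

```bash
python3 -m pendant '0 0 0.0225 0;0 0 0.0225 0;0 0 0 0'|grep force:; python3 -c "
from h import *
st('B')"; python3 -m pendant '0 0.005 0 0;-0.001 0.0045 0 0.1;-0.001 0.0045 0 0.1;-0.0005 0.00225 0 0.05'|grep force:; python3 -c "
from h import *
st('B')"; python3 -m pendant '-0.0005 0.00225 0 0.05;-0.0005 0.00225 0 0.05' | grep force:; python3 -c "
from h import *
st('B')"
```

```text
force: [0.8, 0.4, 0.9]
grip_force: 0.0
B arm az(tool) 1.323  rel x 45.0 y 2.5 z 158.0  pin az 1.444 | F tan 0.68 rad 0.54 z 0.87 t 10.72 w 0.35
force: [-0.9, 1.0, 0.7]
grip_force: 0.8
B arm az(tool) 1.069  rel x 45.6 y 8.7 z 160.6  pin az 1.054 | F tan -1.29 rad 0.47 z 0.65 t 11.22 w 0.35
force: [-1.5, 2.3, 0.0]
grip_force: 0.9
B arm az(tool) 0.969  rel x 45.7 y 8.5 z 160.7  pin az 0.957 | F tan -2.50 rad 1.04 z 0.04 t 11.47 w 0.35
```

```bash
python3 -m pendant '-0.0005 0.00225 0 0.05;-0.0005 0.00225 0 0.05' | grep force:; python3 -c "
from h import *
st('B')"; python3 -m pendant '-0.0005 0.00225 0 0.05;-0.0005 0.00225 0 0.05' | grep force:; python3 -c "
from h import *
st('B')"
```

```text
force: [-0.1, 1.5, 0.4]
grip_force: 0.9
B arm az(tool) 0.869  rel x 45.6 y 8.5 z 160.6  pin az 0.859 | F tan -1.05 rad 1.06 z 0.38 t 11.72 w 0.35
force: [-1.1, 2.0, 0.6]
grip_force: 0.9
B arm az(tool) 0.770  rel x 45.7 y 8.4 z 160.6  pin az 0.760 | F tan -2.21 rad 0.59 z 0.63 t 11.97 w 0.35
```

```bash
python3 -m pendant '-0.0005 0.00225 0 0.05;-0.0005 0.00225 0 0.05' | grep force:; python3 -c "
from h import *
st('B')"; python3 -m pendant '-0.0005 0.00225 0 0.05;-0.0005 0.00225 0 0.05' | grep force:; python3 -c "
from h import *
st('B')"
```

```text
force: [-0.3, 1.8, -0.1]
grip_force: 0.9
B arm az(tool) 0.670  rel x 45.6 y 8.4 z 160.7  pin az 0.660 | F tan -1.63 rad 0.89 z -0.08 t 12.22 w 0.35
force: [0.3, 2.0, 0.7]
grip_force: 0.9
B arm az(tool) 0.570  rel x 45.6 y 8.4 z 160.6  pin az 0.561 | F tan -1.58 rad 1.32 z 0.66 t 12.47 w 0.35
```

```bash
python3 -m pendant '-0.0005 0.00225 0 0.05;-0.0005 0.00225 0 0.05' | grep force:; python3 -c "
from h import *
st('B')"; python3 -m pendant '-0.0005 0.00225 0 0.05;-0.0005 0.00225 0 0.05' | grep force:; python3 -c "
from h import *
st('B')"
```

```text
force: [0.7, 1.7, 0.4]
grip_force: 0.9
B arm az(tool) 0.470  rel x 45.6 y 8.4 z 160.7  pin az 0.461 | F tan -1.17 rad 1.38 z 0.40 t 12.72 w 0.35
force: [-3.0, 8.4, 1.4]
grip_force: 4.1
B arm az(tool) 0.370  rel x 45.5 y 7.2 z 160.6  pin az 0.389 | F tan -8.89 rad 0.27 z 1.35 t 12.97 w 0.35
```

```bash
python3 -m pendant '-0.0005 0.00225 0 0.05' | grep force:; python3 -c "
from h import *
st('B')"; python3 -m pendant '0 -0.007 0 0;0 0 0.0 0;0 0 -0.025 0;0 0 -0.025 0'|grep force:;  python3 -c "
from h import *
st('B');app('C',-1.80)"
```

```text
force: [-2.1, 8.2, 1.3]
grip_force: 4.2
B arm az(tool) 0.320  rel x 45.5 y 6.9 z 160.6  pin az 0.345 | F tan -8.49 rad 0.57 z 1.34 t 13.10 w 0.35
force: [-0.6, 0.6, -0.0]
grip_force: 0.0
B arm az(tool) 0.320  rel x 44.8 y 1.7 z 210.3  pin az 0.460 | F tan -0.73 rad -0.43 z -0.03 t 13.60 w 0.35
shift x -194.1 y 74.8 z 5.3 turn -1.021 q6 now 1.07 t 13.60
```

```bash
python3 -m pendant '-0.0485 0.0187 0 0;-0.0485 0.0187 0 0;-0.0485 0.0187 0 0;-0.0486 0.0187 0.005 0;0 0 0 -0.17;0 0 0 -0.17;0 0 0 -0.17;0 0 0 -0.17;0 0 0 -0.17;0 0 0 -0.171'|grep pos; python3 -m pendant '0 0 0 0' | grep force:; python3 -c "
from h import *
app('C',-1.8,z=160);st('C')"
```

```text
eef_pos: [503.3, -134.1, 204.8]
force: [0.4, -0.5, -0.1]
grip_force: 0.0
shift x -0.1 y 0.0 z 44.7 turn -0.002 q6 now -0.25 t 14.97
C arm az(tool) -1.802  rel x 44.9 y 3.0 z 204.7  pin az -1.690 | F tan -0.53 rad 0.39 z -0.13 t 14.97 w 0.35
```

```bash
python3 -m pendant '0 0 0.0225 0;0 0 0.0225 0;0 0 0 0'|grep force:; python3 -c "
from h import *
st('C')"; python3 -m pendant '0 -0.005 0 0;0.001 -0.0045 0 0.1;0.001 -0.0045 0 0.1;0.0005 -0.00225 0 0.05'|grep force:; python3 -c "
from h import *
st('C')"; python3 -m pendant '0.0005 -0.00225 0 0.05;0.0005 -0.00225 0 0.05' | grep force:; python3 -c "
from h import *
st('C')"
```

```text
force: [0.0, 0.7, 0.3]
grip_force: 0.0
C arm az(tool) -1.804  rel x 44.6 y 3.7 z 158.4  pin az -1.708 | F tan 0.15 rad -0.68 z 0.26 t 15.35 w 0.35
force: [1.4, -0.9, -0.4]
grip_force: 0.7
C arm az(tool) -2.054  rel x 44.8 y 8.0 z 160.6  pin az -2.053 | F tan -1.62 rad 0.18 z -0.42 t 15.85 w 0.35
force: [1.5, -0.7, -0.5]
grip_force: 0.7
C arm az(tool) -2.153  rel x 44.7 y 7.9 z 160.6  pin az -2.152 | F tan -1.68 rad -0.23 z -0.53 t 16.10 w 0.35
```

```bash
python3 -m pendant '0.0005 -0.00225 0 0.05;0.0005 -0.00225 0 0.05' | grep force:; python3 -c "
from h import *
st('C')"; python3 -m pendant '0.0005 -0.00225 0 0.05;0.0005 -0.00225 0 0.05' | grep force:; python3 -c "
from h import *
st('C')"
```

```text
force: [1.8, -0.8, -0.4]
grip_force: 0.7
C arm az(tool) -2.254  rel x 44.6 y 8.0 z 160.5  pin az -2.253 | F tan -1.91 rad -0.57 z -0.37 t 16.35 w 0.35
force: [1.6, -0.1, -0.2]
grip_force: 0.7
C arm az(tool) -2.354  rel x 44.5 y 8.0 z 160.6  pin az -2.354 | F tan -1.17 rad -1.02 z -0.16 t 16.60 w 0.35
```

```bash
python3 -m pendant '0.0005 -0.00225 0 0.05;0.0005 -0.00225 0 0.05' | grep force:; python3 -c "
from h import *
st('C')"; python3 -m pendant '0.0005 -0.00225 0 0.05;0.0005 -0.00225 0 0.05' | grep force:; python3 -c "
from h import *
st('C')"
```

```text
force: [1.9, 0.0, -0.6]
grip_force: 0.7
C arm az(tool) -2.454  rel x 44.4 y 8.0 z 160.6  pin az -2.455 | F tan -1.22 rad -1.50 z -0.58 t 16.85 w 0.35
force: [7.1, -4.9, -2.7]
grip_force: 3.9
C arm az(tool) -2.554  rel x 44.0 y 6.9 z 160.9  pin az -2.528 | F tan -8.01 rad -3.22 z -2.69 t 17.10 w 0.35
```

All four handles have bitten. I'll start round 2 with C, which the gripper is already holding.

```bash
python3 -m pendant '0.0005 -0.00225 0 0.05;0 0 0 0;0.0005 -0.00225 0 0.05;0.0005 -0.00225 0 0.05;0.0005 -0.00225 0 0.05;0.0005 -0.00225 0 0.05;0.0005 -0.00225 0 0.05' | grep force:; python3 -c "
from h import *
st('C')"; python3 -m pendant '0.0005 -0.00225 0 0.05' | grep force:; python3 -c "
from h import *
st('C')"
```

```text
force: [5.8, -6.6, -2.1]
grip_force: 3.9
C arm az(tool) -2.854  rel x 43.6 y 7.0 z 161.0  pin az -2.831 | F tan -7.96 rad -3.65 z -2.10 t 17.98 w 0.35
force: [5.1, -6.6, -1.6]
grip_force: 3.9
C arm az(tool) -2.904  rel x 43.5 y 7.1 z 161.0  pin az -2.883 | F tan -7.60 rad -3.37 z -1.61 t 18.10 w 0.35
```

```bash
python3 -m pendant '0.0005 -0.00225 0 0.05' | grep force:; python3 -c "
from h import *
st('C')"; python3 -m pendant '0.0003 -0.0014 0 0.03' | grep force:; python3 -c "
from h import *
st('C')"
```

```text
force: [5.8, -6.5, -3.5]
grip_force: 3.9
C arm az(tool) -2.954  rel x 43.5 y 7.1 z 161.0  pin az -2.934 | F tan -7.42 rad -4.47 z -3.45 t 18.23 w 0.35
force: [5.5, -6.9, -3.0]
grip_force: 3.9
C arm az(tool) -2.983  rel x 43.4 y 7.2 z 161.0  pin az -2.966 | F tan -7.65 rad -4.39 z -2.98 t 18.35 w 0.35
```

```bash
python3 -m pendant '0.0003 -0.0014 0 0.03' | grep force:; python3 -c "
from h import *
st('C')"; python3 -m pendant '0.0003 -0.0014 0 0.03' | grep force:; python3 -c "
from h import *
st('C')"
```

```text
force: [6.7, -11.7, -2.7]
grip_force: 6.0
C arm az(tool) -3.013  rel x 43.2 y 6.9 z 161.1  pin az -2.988 | F tan -12.44 rad -5.10 z -2.72 t 18.48 w 0.35
force: [7.0, -15.9, -3.2]
grip_force: 7.9
C arm az(tool) -3.043  rel x 43.0 y 6.3 z 161.2  pin az -3.005 | F tan -16.54 rad -5.43 z -3.16 t 18.60 w 0.35
```

```bash
python3 -m pendant '0 0.007 0 0;0 0 0 0;0 0 -0.025 0;0 0 -0.025 0'|grep force:;  python3 -c "
from h import *
st('C');app('B',.35)"
```

```text
force: [-0.4, 0.7, 0.4]
grip_force: 0.0
C arm az(tool) -3.041  rel x 44.8 y 2.6 z 210.3  pin az -2.921 | F tan 0.78 rad 0.33 z 0.37 t 19.10 w 0.35
shift x 200.8 y -71.2 z 5.3 turn -0.249 q6 now 1.03 t 19.10
```

```bash
python3 -m pendant '0.0502 -0.0178 0 0;0.0502 -0.0178 0 0;0.0502 -0.0178 0 0;0.0502 -0.0178 0.005 0;0 0 0 -0.125;0 0 0 -0.124;0 0 0 0'|grep pos; python3 -c "
from h import *
app('B',.35,z=160);st('B')"
```

```text
eef_pos: [664.4, -1.9, 204.5]
shift x -0.1 y -0.0 z 44.5 turn -0.001 q6 now 1.04 t 19.98
B arm az(tool) 0.349  rel x 45.1 y 3.0 z 204.5  pin az 0.461 | F tan -0.55 rad 0.40 z 0.19 t 19.98 w 0.35
```

```bash
python3 -m pendant '0 0 0.0225 0;0 0 0.0225 0;0 0 0 0'|grep force:; python3 -c "
from h import *
st('B')"; python3 -m pendant '0 0.005 0 0;-0.0005 0.00225 0 0.05;-0.0005 0.00225 0 0.05;-0.0005 0.00225 0 0.05;-0.0005 0.00225 0 0.05;-0.0005 0.00225 0 0.05'|grep force:; python3 -c "
from h import *
st('B')"; python3 -m pendant '-0.0005 0.00225 0 0.05' | grep force:; python3 -c "
from h import *
st('B')"
```

```text
force: [0.6, 0.7, 0.1]
grip_force: 0.0
B arm az(tool) 0.347  rel x 44.4 y 2.8 z 158.1  pin az 0.462 | F tan -0.43 rad 0.77 z 0.11 t 20.35 w 0.35
force: [0.4, 8.9, -0.2]
grip_force: 4.4
B arm az(tool) 0.098  rel x 45.7 y 6.8 z 160.8  pin az 0.125 | F tan -8.86 rad 1.30 z -0.18 t 21.10 w 0.35
force: [2.1, 8.1, 0.2]
grip_force: 4.4
B arm az(tool) 0.048  rel x 45.8 y 6.7 z 160.8  pin az 0.076 | F tan -8.00 rad 2.50 z 0.18 t 21.23 w 0.35
```

```bash
python3 -m pendant '-0.0005 0.00225 0 0.05;-0.0003 0.0014 0 0.03' | grep force:; python3 -c "
from h import *
st('B')"; python3 -m pendant '-0.0003 0.0014 0 0.03' | grep force:; python3 -c "
from h import *
st('B')"
```

```text
force: [4.2, 8.4, -0.1]
grip_force: 4.5
B arm az(tool) -0.032  rel x 46.0 y 6.8 z 161.0  pin az -0.005 | F tan -8.57 rad 3.92 z -0.13 t 21.48 w 0.35
force: [3.3, 9.1, -0.9]
grip_force: 4.6
B arm az(tool) -0.061  rel x 46.0 y 6.8 z 161.0  pin az -0.035 | F tan -9.32 rad 2.69 z -0.85 t 21.60 w 0.35
```

```bash
python3 -m pendant '-0.0003 0.0014 0 0.03' | grep force:; python3 -c "
from h import *
st('B')"
```

```text
force: [4.9, 8.9, -0.4]
grip_force: 4.6
B arm az(tool) -0.091  rel x 46.0 y 6.8 z 161.1  pin az -0.065 | F tan -9.28 rad 4.02 z -0.44 t 21.73 w 0.35
```

```bash
python3 -m pendant '-0.0003 0.0014 0 0.03' | grep force:; python3 -c "
from h import *
st('B')"; python3 -m pendant '-0.0003 0.0014 0 0.03;0 0 0 0' | grep force:; python3 -c "
from h import *
st('B')"
```

```text
force: [4.6, 10.9, 0.0]
grip_force: 5.8
B arm az(tool) -0.121  rel x 46.0 y 6.8 z 161.1  pin az -0.094 | F tan -11.42 rad 3.21 z 0.01 t 21.85 w 0.35
force: [5.0, 11.7, -0.6]
grip_force: 6.8
B arm az(tool) -0.150  rel x 45.9 y 6.0 z 161.1  pin az -0.105 | F tan -12.35 rad 3.18 z -0.61 t 22.10 w 0.35
```

```bash
python3 -m pendant '0 -0.007 0 0;0 0 0 0;0 0 -0.025 0;0 0 -0.025 0'|grep force:;  python3 -c "
from h import *
st('B');app('D',1.89)"
```

```text
force: [-0.1, -1.2, 0.7]
grip_force: 0.0
B arm az(tool) -0.151  rel x 44.9 y 2.4 z 210.4  pin az -0.027 | F tan 1.23 rad 0.09 z 0.72 t 22.60 w 0.35
shift x -153.7 y -43.9 z 5.4 turn -2.041 q6 now 1.51 t 22.60
```

```bash
python3 -m pendant '-0.0512 -0.0146 0 0;-0.0512 -0.0146 0 0;-0.0513 -0.0147 0.005 0;0 0 0 -0.1855;0 0 0 -0.1855;0 0 0 -0.1855;0 0 0 -0.1855;0 0 0 -0.1855;0 0 0 -0.1855;0 0 0 -0.1855'|grep pos;python3 -m pendant '0 0 0 -0.1855;0 0 0 -0.1855;0 0 0 -0.1855;0 0 0 -0.186;0 0 0 0'|grep pos; python3 -c "
from h import *
app('D',1.89,z=160);st('D')"
```

```text
eef_pos: [519.9, 42.9, 204.9]
eef_pos: [519.9, 42.9, 204.8]
shift x -0.0 y -0.2 z 44.8 turn -0.002 q6 now -0.46 t 24.48
D arm az(tool) 1.888  rel x 45.0 y 3.1 z 204.8  pin az 1.997 | F tan 0.12 rad 0.53 z 0.35 t 24.48 w 0.35
```

```bash
python3 -m pendant '0 0 0.0225 0;0 0 0.0225 0;0 0 0 0'|grep force:; python3 -c "
from h import *
st('D')"; python3 -m pendant '0 0.005 0 0;-0.0005 0.00225 0 0.05;-0.0005 0.00225 0 0.05;-0.0005 0.00225 0 0.05;-0.0005 0.00225 0 0.05;-0.0005 0.00225 0 0.05'|grep force:; python3 -c "
from h import *
st('D')"; python3 -m pendant '-0.0005 0.00225 0 0.05' | grep force:; python3 -c "
from h import *
st('D')"
```

```text
force: [-0.2, 0.1, 0.1]
grip_force: 0.0
D arm az(tool) 1.887  rel x 45.6 y 2.4 z 158.5  pin az 2.011 | F tan -0.19 rad 0.17 z 0.09 t 24.85 w 0.35
force: [-7.2, -1.8, 1.4]
grip_force: 3.9
D arm az(tool) 1.638  rel x 45.1 y 7.3 z 160.0  pin az 1.653 | F tan -7.34 rad -1.34 z 1.45 t 25.60 w 0.34
force: [-7.4, -2.0, 0.6]
grip_force: 3.9
D arm az(tool) 1.588  rel x 45.1 y 7.3 z 160.0  pin az 1.603 | F tan -7.41 rad -1.92 z 0.58 t 25.73 w 0.35
```

```bash
python3 -m pendant '-0.0005 0.00225 0 0.05' | grep force:; python3 -c "
from h import *
st('D')"; python3 -m pendant '-0.0003 0.0014 0 0.03' | grep force:; python3 -c "
from h import *
st('D')"
```

```text
force: [-8.0, -1.8, 1.6]
grip_force: 3.9
D arm az(tool) 1.538  rel x 45.1 y 7.3 z 160.0  pin az 1.554 | F tan -7.94 rad -2.05 z 1.59 t 25.85 w 0.35
force: [-7.8, -1.5, 1.4]
grip_force: 3.8
D arm az(tool) 1.508  rel x 45.0 y 7.3 z 160.0  pin az 1.523 | F tan -7.68 rad -2.02 z 1.44 t 25.98 w 0.35
```

```bash
python3 -m pendant '-0.0003 0.0014 0 0.03' | grep force:; python3 -c "
from h import *
st('D')"
```

```text
force: [-7.0, -0.9, 1.3]
grip_force: 3.8
D arm az(tool) 1.479  rel x 45.0 y 7.4 z 160.0  pin az 1.493 | F tan -6.92 rad -1.51 z 1.26 t 26.10 w 0.35
```

```bash
python3 -m pendant '-0.0003 0.0014 0 0.03' | grep force:; python3 -c "
from h import *
st('D')"; python3 -m pendant '-0.0003 0.0014 0 0.03' | grep force:; python3 -c "
from h import *
st('D')"
```

```text
force: [-7.6, -1.5, 0.9]
grip_force: 3.9
D arm az(tool) 1.449  rel x 45.0 y 7.4 z 160.0  pin az 1.462 | F tan -7.40 rad -2.38 z 0.89 t 26.23 w 0.36
force: [-12.0, -0.6, 3.3]
grip_force: 6.1
D arm az(tool) 1.419  rel x 45.0 y 6.9 z 159.8  pin az 1.444 | F tan -11.80 rad -2.38 z 3.30 t 26.35 w 0.35
```

```bash
python3 -m pendant '-0.0002 0.0009 0 0.02;0 0 0 0' | grep force:; python3 -c "
from h import *
st('D')"; python3 -m pendant '0 -0.007 0 0;0 0 0 0;0 0 -0.025 0;0 0 -0.025 0'|grep force:;  python3 -c "
from h import *
st('D');app('A',-1.29)"
```

```text
force: [-14.2, -1.0, 3.8]
grip_force: 6.7
D arm az(tool) 1.400  rel x 44.9 y 6.3 z 159.7  pin az 1.437 | F tan -13.83 rad -3.44 z 3.83 t 26.60 w 0.35
force: [0.6, -0.6, 0.2]
grip_force: 0.0
D arm az(tool) 1.400  rel x 45.2 y 1.8 z 210.5  pin az 1.538 | F tan 0.68 rad -0.50 z 0.16 t 27.10 w 0.35
shift x -177.1 y 108.8 z 5.5 turn -0.451 q6 now 0.03 t 27.10
```

```bash
python3 -m pendant '-0.0443 0.0272 0 0;-0.0443 0.0272 0 0;-0.0443 0.0272 0 0;-0.0442 0.0272 0.005 0;0 0 0 -0.15;0 0 0 -0.15;0 0 0 -0.15;0 0 0 0'|grep pos; python3 -c "
from h import *
app('A',-1.29,z=160);st('A')"
```

```text
eef_pos: [617.6, -149.6, 204.7]
shift x 0.1 y 0.0 z 44.7 turn -0.003 q6 now -0.70 t 28.10
A arm az(tool) -1.293  rel x 45.1 y 2.9 z 204.7  pin az -1.179 | F tan 0.84 rad 0.48 z -0.54 t 28.10 w 0.35
```

```bash
python3 -m pendant '0 0 0.0225 0;0 0 0.0225 0;0 0 0 0'|grep force:; python3 -c "
from h import *
st('A')"; python3 -m pendant '0 -0.005 0 0;0.0005 -0.00225 0 0.05;0.0005 -0.00225 0 0.05;0.0005 -0.00225 0 0.05;0.0005 -0.00225 0 0.05;0.0005 -0.00225 0 0.05;0.0005 -0.00225 0 0.05'|grep force:; python3 -c "
from h import *
st('A')"; python3 -m pendant '0.0005 -0.00225 0 0.05' | grep force:; python3 -c "
from h import *
st('A')"
```

```text
force: [0.5, -0.5, 0.1]
grip_force: 0.0
A arm az(tool) -1.294  rel x 44.5 y 3.5 z 158.1  pin az -1.195 | F tan -0.31 rad 0.64 z 0.05 t 28.48 w 0.35
force: [8.1, 0.1, -2.3]
grip_force: 4.1
A arm az(tool) -1.593  rel x 44.8 y 6.9 z 160.9  pin az -1.568 | F tan -8.07 rad -0.27 z -2.33 t 29.35 w 0.35
force: [7.8, 0.0, -3.1]
grip_force: 4.1
A arm az(tool) -1.644  rel x 44.9 y 6.9 z 160.9  pin az -1.618 | F tan -7.79 rad -0.58 z -3.08 t 29.48 w 0.35
```

```bash
python3 -m pendant '0.0005 -0.00225 0 0.05' | grep force:; python3 -c "
from h import *
st('A')"; python3 -m pendant '0.0003 -0.0014 0 0.03' | grep force:; python3 -c "
from h import *
st('A')"
```

```text
force: [8.6, -0.9, -4.2]
grip_force: 4.1
A arm az(tool) -1.694  rel x 44.8 y 6.9 z 160.9  pin az -1.668 | F tan -8.66 rad -0.13 z -4.16 t 29.60 w 0.35
force: [8.1, -1.4, -3.2]
grip_force: 4.1
A arm az(tool) -1.723  rel x 44.9 y 7.0 z 160.9  pin az -1.700 | F tan -8.17 rad 0.14 z -3.21 t 29.73 w 0.36
```

```bash
python3 -m pendant '0.0003 -0.0014 0 0.03' | grep force:; python3 -c "
from h import *
st('A')"
```

```text
force: [9.7, -1.9, -3.6]
grip_force: 4.8
A arm az(tool) -1.753  rel x 44.9 y 7.0 z 160.9  pin az -1.730 | F tan -9.85 rad 0.15 z -3.59 t 29.85 w 0.35
```

```bash
python3 -m pendant '0.0003 -0.0014 0 0.03;0 0 0 0' | grep force:; python3 -c "
from h import *
st('A')"; python3 -m pendant '0.0001 -0.0007 0 0.015;0 0 0 0' | grep force:; python3 -c "
from h import *
st('A')"
```

```text
force: [13.3, -0.7, -5.2]
grip_force: 6.4
A arm az(tool) -1.782  rel x 44.6 y 6.3 z 161.1  pin az -1.744 | F tan -13.13 rad -2.13 z -5.16 t 30.10 w 0.35
force: [15.0, -1.5, -4.5]
grip_force: 7.5
A arm az(tool) -1.797  rel x 44.5 y 5.9 z 161.1  pin az -1.751 | F tan -14.91 rad -1.87 z -4.53 t 30.35 w 0.35
```

```bash
python3 -m pendant '0 0.007 0 0;0 0 0 0;0 0 -0.03 0;0 0 -0.05 0;0 0 -0.05 0;0 0 0 0;0 0 0 0'|grep force:
python3 - <<'E'
from h import *
r=viewer.capture("scene"); cv2.imwrite("pics/end.png",cv2.resize(r["color"][120:380,150:410],None,fx=2,fy=2)[:,:,::-1])
E
```

```text
force: [-0.3, -0.8, -1.0]
grip_force: 0.0
```

View pics/end.png

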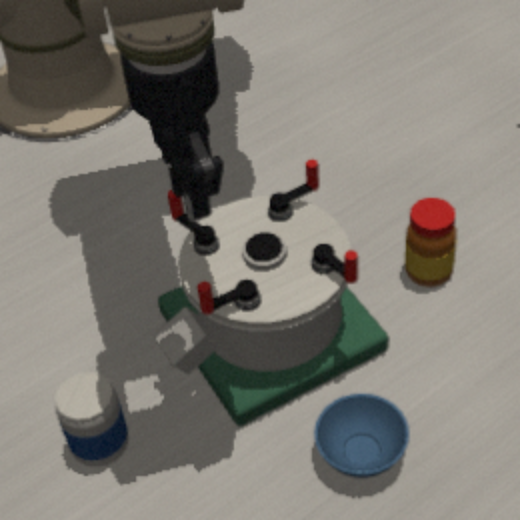

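The picture shows all four pins turned well clockwise, at (312,175), (350,266), (206,297) and (176,205). The gripper is clear, and the jar, tin and bowl are where they were.

```bash
python3 -c "
from rig import ctrl
print(ctrl.finish_job())"
```

```text
the job is handed in; nothing more can be done
None
```

I turned all four handles until they bit, then until they were fully tight, in crisscross order. The push force rose to 12–17 N at each tight stop, below the 21 N limit. I handed the job in at about 31 s, with the robot clear of everything; no verdict came back.

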